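Open the spring clamp for the tablet and keep it open

TASK

I want to lay the tablet in the desk clamp: turn the clamp's lock lever a quarter turn to its open stop, so that it points along the slide towards the pull-out end and stays there, then pull the spring-loaded jaw out by its upright tab until the jaw's pointer lines up with the ridge on the rider of the gauge rail. Keep hold of the jaw and finish while still holding it steadily at that mark: the spring pulls it shut if it is let go. Do not shift the rider, and leave the other things on the desk where they are.

Things in the scene. Friction and masses are not known exactly. Their poses are not given: they have to be found in the camera images.
- clamp: Tablet clamp screwed to the desk: aluminium bed, z up, 16 mm high, x -120 to +100, y -90 to +90 mm from its origin on the desk. A fixed lip (top 50 mm above the desk) stands across its +x end. The jaw slides to clamp -x, roughly towards the robot. A low steel gauge rail (top 32 mm above the desk) runs along its -y side at y -76 mm; the lock lever is on its +y side.
- jaw: Grey spring jaw across the bed, 14 mm thick (x); lip y -51 to +58 mm, top 41 mm above the desk; see jaw_tab for its pull tab. Origin at desk height under the tab; axes as the clamp's; shut at clamp x -9 mm. Slides 0 to 95 mm to clamp -x against a spring: 4 N shut, 11 N at 75 mm; springs shut if let go. While the lever is shut, the lever's cam stops it after 10 mm.
- jaw_tab (a point): Middle of the jaw's upright pull tab, 64 mm above the desk. The tab is 44 mm wide (y), 14 mm thick (x), its top 80 mm above the desk; before and behind it is free space down to the bed. Axes as the clamp's.
- jaw_pointer (a point): Rail-side end, on top, of the thin steel pointer blade (4 mm thick, 41 mm above the desk) that sticks out of the jaw towards the gauge rail; moves with the jaw. Axes parallel to the clamp's.
- rider_mark (a point): The mark: jaw-side end of the steel ridge (5 mm thick, 46 mm above the desk) on the small black rider, 24 x 32 mm, on the gauge rail. Axes as the clamp's. It lies 40 to 75 mm further out (clamp -x) than the shut jaw's pointer, which passes 2 mm beside it; lined up = same clamp x. Friction of 8 N holds the rider.
- lever (a joint): Angle of the lock lever about its upright pivot, rad: 0 = shut, pointing across the slide to the clamp's +y (outwards); pi/2 = open stop, pointing along the clamp's -x (turns counter-clockwise from above). It may start a little off 0. It stays where it is left (friction 0.12 N m).
- lever_hinge (a point): On the lever's pivot axis, 46 mm above the desk, at clamp x -30 mm, y +66 mm.
- lever_grip (a point): Point on the lever's handle 52 mm from the pivot, 47 mm above the desk. The handle is a black bar 12 mm wide, 22 mm tall (36 to 58 mm above the desk), reaching 76 mm from the pivot. The point's y axis points from the pivot along the handle.
- eraser: Bystander, the board eraser: wooden block with felt underside, 50 x 110 x 28 mm, in front of the clamp (on the robot's side); origin under its centre.
- stapler: Bystander, black stapler with a steel magazine, 130 x 36 x 57 mm, to the right of the clamp; origin under its centre.
- tape: Bystander, roll of clear tape lying flat, 64 mm across, 18 mm high, at the far left of the clamp; origin under its centre.
- sharpener: Bystander, small steel pencil sharpener, 32 x 24 x 22 mm, at the near left of the clamp; origin under its centre.
- mug: Bystander, white mug, 80 mm across, 90 mm high, on the left of the desk; origin under its centre.
- tablet: Bystander, tablet lying flat, 200 x 135 x 9 mm, on the right of the desk; origin under its centre.
- gluestick: Bystander, white glue stick standing upright, 28 mm across, 90 mm high, on the left of the desk; origin under its centre.

How it is judged:
By the outcome, as a careful person would: the job done as asked, in the order asked, and still so for the second after the job is handed in, while the arm keeps its last pose, push and grip.
It also fails if it takes over 45 s, if anything falls off the work surface, if the arm or the gripper's body presses on something with over 40 N, if the wrist force passes 120 N, or if a joint passes its speed limit or range.

ROBOT

A 6-joint arm with a two-finger parallel gripper is mounted at the origin on the work surface. World frame = base frame: x ahead of the robot, y to its left, z up, the work surface at z = 0. Lengths are in m, angles in rad, forces in N, time in s.
With the tool pointing down it reaches from about 0.25 to 0.775 m from the base axis. Payload 4 kg.
Tool frame: the origin (TCP) lies midway between the tips of the shut fingers; the grasp point (between the pads) lies 19 mm behind it; z points along the fingers, y is the direction in which the jaws open and shut (so a half turn about z gives the same grasp; the last joint's range is limited). The gripper opens to 94 mm and grips with 3 to 60 N. Pads are 16 mm wide; open, the fingers measure 119 mm over their backs; the gripper's body (75 mm by 177 mm) begins 78 mm behind the grasp point.
Start: joints at [1.09, 0.087, 1.371, -0, 1.684, -0.103], TCP at [0.203, 0.511, 0.206] pointing down, gripper open.
Joint ranges: [-3.1, 3.1], [-0.76, 2.03], [0.27, 2.55], [-1.08, 4.22], [0.17, 2.65], [-2.57, 2.57]. Speed limits (rad/s): [2.79, 2.79, 3.14, 3.14, 3.14, 3.14].

INTERFACE

Orientations are given as [roll, pitch, yaw] about the fixed x, y, z axes, in that order (R = Rz(yaw) Ry(pitch) Rx(roll)).
In Python, from bench import robot gives the robot as it stands.
- The arm moves only by the tool carry_out, never from a script. Its argument "deltas" is text: rows parted by semicolons, each of 7 numbers parted by spaces: the shift along the tool's x, y, z in mm, then the turn, a rotation vector about the tool's x, y, z in rad, then the closure, from 0 (fully open) to 1 (shut). A call has exactly 8 rows; each row is the pose to reach, as a shift and turn from the pose commanded when the call began, along the tool's axes at that moment; what a row does not reach only later rows make up. A row lasts 1/12 s, in which the tool goes at most 41.7 mm and 7.16 degrees, less where a joint would pass 70% of its speed; a pose out of reach is approached as far as the arm can. A call with a gripper value outside its range is refused whole. The fingers move at their own pace and stop on an object; the grip force is fixed at half the most. Time passes only in rows, so rows that repeat a pose let the fingers close, or fill a call up. It gives the time, the measured TCP pose, the force and the opening at its end, in the units of the state.
- robot.get_obs(): the state, without advancing time (a new reading comes with each control period).
- robot.snapshot(name): name is "scene" or "top" or "wrist"; returns a dict with "pixels" (480x640x3 uint8, red, green, blue), "range_z" (480x640 float32, m along the optical axis (not along the pixel's ray), 0 where there is no reading), "camera_matrix" (3x3 intrinsics, pixels), "k1" (the pictures are not rectified: a ray, as slopes to the right and down, at radius r is drawn at 1 + k1 r^2 times it, then the intrinsics apply), "rvec" (rotation vector, rad) and "tvec" (3), from world to camera coordinates, as OpenCV has them. Camera axes: x right, y down, z forward; pixel columns grow to the right and rows downward; lengths in m; the calibration is good to about 2 mm. A picture is of the moment at which its call begins.
- robot.close_job(): hands the job in, once; it reports no verdict.
Trained networks look in a picture, given as the dict that the camera call returned (one of the last four; its "shot" number tells which), for a name from the list of things; names that differ only in an ending like _2 or _b are one class to them, and where a whole thing is asked for, a point or a joint stands for the part that bears it (a point fixed in the world has none). Each returns a list of dicts, best first, with "p" (0 to 1); they miss things now and then, are a little off and sometimes report something else, mostly with a low value. They report only what shows in the picture. A call takes as long as a camera call.
- robot.look_for(picture, thing): "at" ([x, y, z] in m, in the coordinates of the camera as it stood for that picture, good to about 4 mm: the middle of the surface that is visible of it).
- robot.place_of(picture, thing): "at" ([x, y, z] in m, in the coordinates of the camera as it stood for that picture, good to about 4 mm: a listed point, or the origin of a listed thing).
The state is a dict: "time": time; "joint_positions": joint angles; "qvel": joint speeds; "joint_torque": joint torques, N m; "tool_pos": TCP position; "ee_rot": TCP orientation; "wrist_force": force on the tool from outside, world axes, zero at the start; "wrist_torque": the same for the moment, N m; "width": finger opening in m.
Only numpy, scipy, OpenCV 4.12 (cv2) and the standard library are available. Lean on these libraries where they do the work, as an engineer would, in place of code of your own. Each camera call takes 0.05 s, during which the arm holds its last target.

## Working session

There is one attempt and no reset: what is moved stays moved. The work goes in short steps, Python scripts to look and compute and a tool call to move; the robot and the scene stay as the last step left them, time stands still between calls to the robot, and variables do not carry over. Pictures are saved under pics/ and viewed, and the job is handed in when it is done.

Besides the shell and the picture viewer there is one more tool, called after "Call:" in YAML: its name, and indented under it one key for each argument. carry_out: Moves the arm, as the interface text tells. Its arguments: {"type":"object","properties":{"deltas":{"type":"string"}},"required":["deltas"]}

```bash
mkdir -p pics; ls; cat > h.py <<'E'
import numpy as np, cv2
from scipy.spatial.transform import Rotation as R
from bench import robot
def snap(n,f=None):
    s=robot.snapshot(n)
    if f: cv2.imwrite('pics/'+f,cv2.cvtColor(s['pixels'],cv2.COLOR_RGB2BGR))
    return s
def c2w(s,p):
    M=R.from_rotvec(np.ravel(s['rvec'])).as_matrix()
    return M.T@(np.asarray(p)-np.ravel(s['tvec']))
def w2p(s,P):
    M=R.from_rotvec(np.ravel(s['rvec'])).as_matrix()
    q=M@np.asarray(P)+np.ravel(s['tvec']); a=q[:2]/q[2]; a=a*(1+s['k1']*(a@a))
    K=s['camera_matrix']; return K[:2,:2]@a+K[:2,2]
def p2w(s,u,v,z=None):
    K=np.array(s['camera_matrix']);d=np.array([s['k1'],0,0,0,0.])
    a=cv2.undistortPoints(np.array([[[u,v]]],float),K,d)[0,0]
    if z is None:
        zz=s['range_z'][int(round(v)),int(round(u))]; return c2w(s,[a[0]*zz,a[1]*zz,zz])
    o=c2w(s,[0,0,0]); r=c2w(s,[a[0],a[1],1])-o
    return o+r*(z-o[2])/r[2]
E
python3 - <<'E'
from h import *
for n in ['scene','top']:
    s=snap(n,n+'0.png')
    print(n,s['k1'],c2w(s,[0,0,0]))
    for t in ['clamp','jaw','jaw_tab','jaw_pointer','rider_mark','lever_hinge','lever_grip','eraser','stapler','sharpener','tape','mug','gluestick','tablet']:
        r=robot.place_of(s,t)
        print(t,[(np.round(c2w(s,x['at']),4).tolist(),round(x['p'],2)) for x in r[:2]])
o=robot.get_obs();print({k:np.round(v,3).tolist() for k,v in o.items()})
E
```

```text
pics
scene -0.06057861815013223 [1.40326246 0.20287443 0.94117043]
clamp [([0.5543, 0.0252, -0.0036], 0.64)]
jaw [([0.5492, 0.0175, -0.0028], 0.87)]
jaw_tab [([0.5479, 0.023, 0.0601], 0.74), ([0.3681, 0.0031, -0.0028], 0.42)]
jaw_pointer [([0.5488, -0.0471, 0.0364], 0.73)]
rider_mark [([0.5069, -0.0547, 0.0461], 0.45)]
lever_hinge [([0.5196, 0.0842, 0.0498], 0.67), ([0.555, 0.0281, -0.0026], 0.4)]
lever_grip [([0.5571, 0.0246, -0.0026], 0.7), ([0.5092, 0.1369, 0.0443], 0.69)]
eraser [([0.3658, 0.0018, -0.0028], 0.74)]
stapler [([0.5596, -0.1415, -0.0011], 0.69), ([0.5549, 0.0262, -0.0032], 0.18)]
sharpener [([0.3862, 0.171, -0.0019], 0.46), ([0.6279, 0.5083, 0.0013], 0.19)]
tape [([0.6191, 0.1929, -0.0021], 0.86)]
mug []
gluestick [([0.6282, 0.507, 0.0025], 0.81)]
tablet [([0.4249, -0.5075, 0.0011], 0.84)]
top -0.20174692513894849 [0.16447594 0.02135294 1.82884056]
clamp [([0.5552, 0.0205, 0.0007], 0.87)]
jaw [([0.5485, 0.019, -0.0044], 0.52)]
jaw_tab [([0.5441, 0.022, 0.0629], 0.81)]
jaw_pointer [([0.5539, -0.0464, 0.0423], 0.6)]
rider_mark [([0.5087, -0.0548, 0.0487], 0.61)]
lever_hinge [([0.5206, 0.089, 0.0445], 0.89)]
lever_grip [([0.5071, 0.1379, 0.0455], 0.45)]
eraser [([0.3719, 0.0041, 0.0013], 0.94)]
stapler [([0.5573, -0.1458, -0.0025], 0.79)]
sharpener [([0.5453, 0.0198, 0.064], 0.69), ([0.3819, 0.1695, -0.0033], 0.43)]
tape [([0.622, 0.183, 0.0027], 0.83)]
mug [([0.4123, 0.4352, 0.0029], 0.93), ([0.548, 0.0218, 0.0017], 0.48)]
gluestick [([0.6256, 0.511, -0.0013], 0.6)]
tablet [([0.4274, -0.5109, 0.0003], 0.7)]
{'time': 1.5, 'joint_positions': [1.09, 0.087, 1.371, 0.0, 1.684, -0.103], 'qvel': [-0.001, -0.001, 0.0, -0.001, -0.0, -0.001], 'joint_torque': [0.0, -34.003, -30.259, 0.072, 0.024, 0.0], 'tool_pos': [0.203, 0.511, 0.206], 'ee_rot': [3.142, -0.0, 2.764], 'wrist_force': [-0.223, 0.169, 0.234], 'wrist_torque': [-0.028, 0.022, 0.019], 'width': 0.094}
```

View pictures.

View pics/scene0.png

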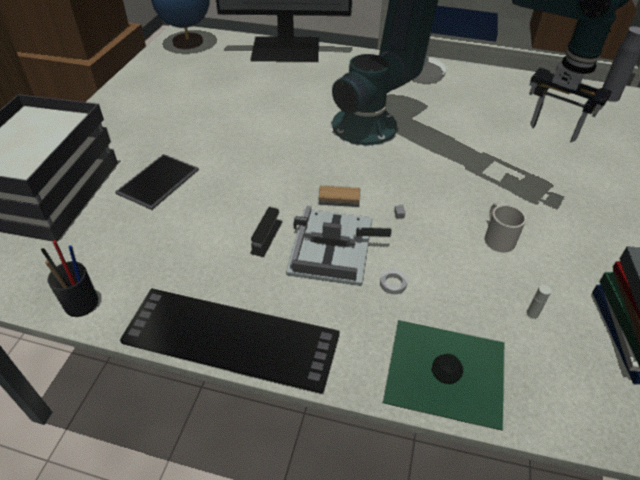

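View pics/top0.png

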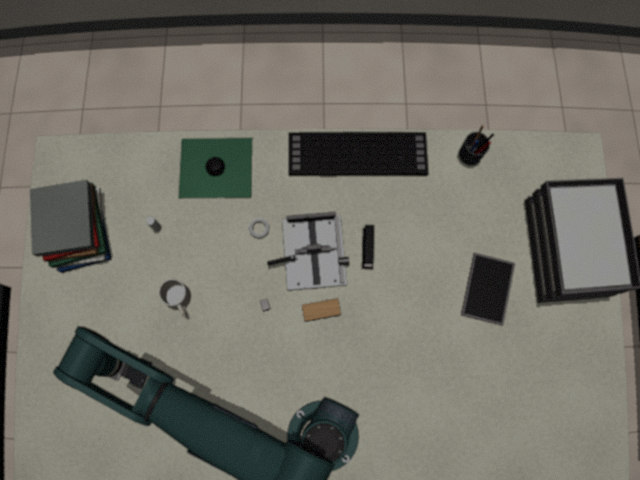

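Call:
carry_out:
  deltas: "-237 -154 -60 0 0 0.57 0.5;-237 -154 -60 0 0 0.57 0.5;-474 -308 -94 0 0 1.144 0.5;-474 -308 -94 0 0 1.144 0.5;-474 -308 -94 0 0 1.144 0.5;-474 -308 -94 0 0 1.144 0.5;-474 -308 -94 0 0 1.144 0.5;-474 -308 -94 0 0 1.144 0.5"

```text
time: 2.17
tool_pos: [0.3935, 0.2416, 0.2626]
ee_rot: [3.141, -0.0, 1.758]
wrist_force: [0.5, 1.3, -0.3]
width: 0.0474
```

Call:
carry_out:
  deltas: "-214 99 -37 0 0 0.138 0.5;-214 99 -37 0 0 0.138 0.5;-214 99 -37 0 0 0.138 0.5;-214 99 -37 0 0 0.138 0.5;-214 99 -37 0 0 0.138 0.5;-214 99 -37 0 0 0.138 0.5;-214 99 -37 0 0 0.138 0.5;-214 99 -37 0 0 0.138 0.5"

```text
time: 2.83
tool_pos: [0.5316, 0.051, 0.2985]
ee_rot: [-3.141, -0.001, 1.623]
wrist_force: [-0.4, 0.4, 0.6]
width: 0.0474
```

```bash
python3 - <<'E'
from h import *
s=snap('wrist','w1.png'); print(c2w(s,[0,0,0]))
np.savez('w1.npz',**s)
for t in ['clamp','jaw','jaw_tab','jaw_pointer','rider_mark','lever_hinge','lever_grip']:
    r=robot.place_of(s,t)
    print(t,[(np.round(c2w(s,x['at']),4).tolist(),round(x['p'],2)) for x in r[:2]])
o=robot.get_obs();print({k:np.round(v,3).tolist() for k,v in o.items()})
E
```

```text
[0.52877989 0.11748552 0.47674724]
clamp [([0.5588, 0.019, -0.0003], 0.72)]
jaw [([0.5479, 0.023, -0.005], 0.68)]
jaw_tab [([0.5492, 0.0215, 0.0627], 0.88)]
jaw_pointer [([0.553, -0.0445, 0.0409], 0.6)]
rider_mark []
lever_hinge [([0.5206, 0.0837, 0.042], 0.7), ([0.5565, -0.1395, 0.0004], 0.68)]
lever_grip [([0.5111, 0.1364, 0.0519], 0.56)]
{'time': 3.233, 'joint_positions': [-0.006, 0.05, 1.226, 0.0, 1.865, -0.063], 'qvel': [-0.005, 0.004, -0.004, -0.003, -0.002, 0.001], 'joint_torque': [-0.022, -32.361, -30.209, 0.069, 0.019, 0.001], 'tool_pos': [0.531, 0.053, 0.299], 'ee_rot': [3.141, -0.0, 1.628], 'wrist_force': [-0.053, 0.091, -0.022], 'wrist_torque': [-0.087, 0.051, -0.011], 'width': 0.047}
```

View pics/w1.png

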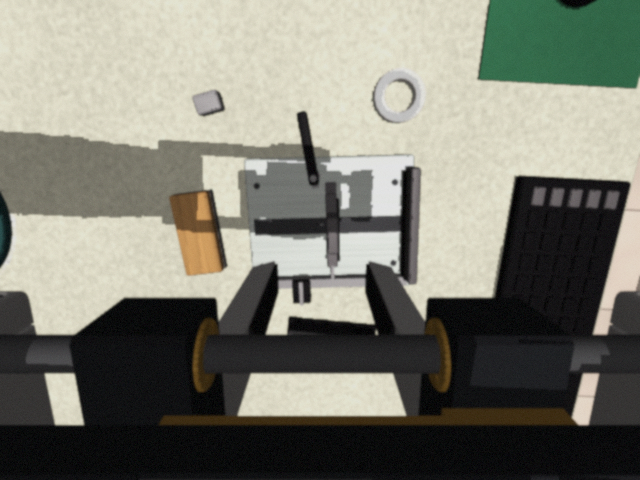

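```bash
python3 - <<'E'
import cv2
a=cv2.imread('pics/w1.png')[100:320,230:430]
a=cv2.resize(a,None,fx=2.7,fy=2.7,interpolation=cv2.INTER_CUBIC)
a=cv2.convertScaleAbs(a,alpha=1.5,beta=30)
cv2.imwrite('pics/w1c.png',a); print(a.shape)
E
```

```text
(594, 540, 3)
```

View pics/w1c.png

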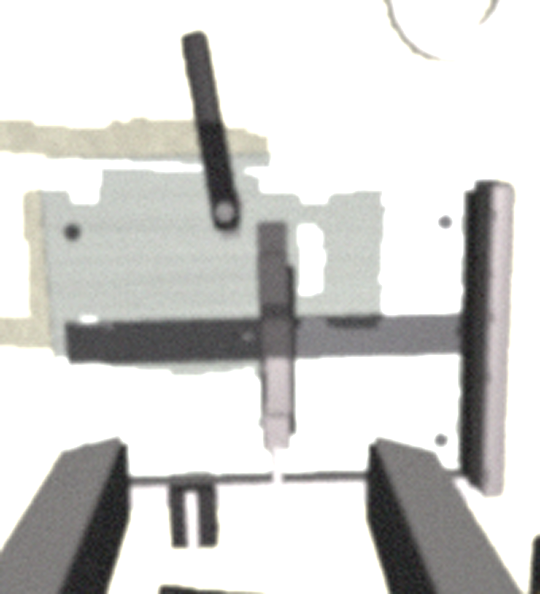

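```bash
cat > m.py <<'E'
from h import *
E
python3 - <<'E'
import sys
from h import *
s=dict(np.load('w1.npz'))
P=lambda u,v,z: p2w(s,230+u/2.7,100+v/2.7,z)
for n,u,v,z in [('hinge',225,211,.058),('tip',194,35,.058),('ptr',278,480,.041),('mark',193,488,.046),('ridge end',193,545,.046),('liptopL',512,186,.05),('liptopR',500,492,.05),('lipinL',488,186,.05),('lipinR',480,490,.05),('jawL',272,222,.041),('ptrbase',277,440,.041),('screwNL',72,232,.016),('screwFL',445,222,.016),('screwFR',441,440,.016)]:
    print(n,np.round(P(u,v,z),4))
E
```

```text
hinge [0.5204 0.0853 0.058 ]
tip [0.5041 0.1575 0.058 ]
ptr [ 0.5517 -0.0438  0.041 ]
mark [ 0.5109 -0.0481  0.046 ]
ridge end [ 0.512  -0.0776  0.046 ]
liptopL [0.6463 0.1022 0.05  ]
liptopR [ 0.6572 -0.041   0.05  ]
lipinL [0.6357 0.1016 0.05  ]
lipinR [ 0.6476 -0.0405  0.05  ]
jawL [0.5416 0.0801 0.041 ]
ptrbase [ 0.55   -0.0235  0.041 ]
screwNL [0.4463 0.0682 0.016 ]
screwFL [0.6255 0.0823 0.016 ]
screwFR [ 0.6344 -0.0273  0.016 ]
```

Call:
carry_out:
  deltas: "40 7 20 0 0 -0.025 1;80 14 40 0 0 -0.025 1;92 14 75 0 0 -0.025 1;92 14 115 0 0 -0.025 1;92 14 155 0 0 -0.025 1;92 14 195 0 0 -0.025 1;92 14 230 0 0 -0.025 1;92 14 230 0 0 -0.025 1"

```text
time: 3.9
tool_pos: [0.5333, 0.1444, 0.06]
ee_rot: [-3.125, 0.001, 1.652]
wrist_force: [-1.0, -1.0, -1.2]
width: 0.0006
```

```bash
python3 - <<'E'
from h import *
s=snap('wrist','w2.png'); print(c2w(s,[0,0,0]))
np.savez('w2.npz',**s)
o=robot.get_obs();print({k:np.round(v,4).tolist() for k,v in o.items()})
E
```

```text
[0.53135344 0.21133832 0.23813339]
{'time': 3.95, 'joint_positions': [0.1617, 0.1764, 1.5554, 0.0001, 1.42, 0.0808], 'qvel': [-0.0065, -0.0553, -0.1233, 0.0015, 0.0152, -0.0004], 'joint_torque': [0.0105, -34.5601, -27.0105, 0.0652, -0.1016, -0.0003], 'tool_pos': [0.5361, 0.1448, 0.0645], 'ee_rot': [-3.1314, 0.0007, 1.6517], 'wrist_force': [0.9939, -0.5094, 1.4219], 'wrist_torque': [-0.0461, 0.0999, -0.03], 'width': 0.0005}
```

View pics/w2.png

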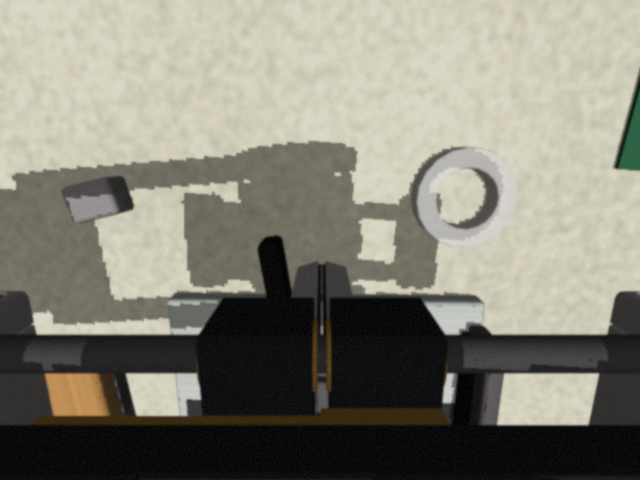

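Call:
carry_out:
  deltas: "0 0 14 0 0 0 1;0 0 28 0 0 0 1;-1 -5 28 0 0 0 1;-1 -11 28 0 0 0 1;0 -18 28 0 0 0 1;0 -24 28 0 0 0 1;0 -29.5 28 0 0 0 1;-1 -35 28 0 0 0 1"

```text
time: 4.62
tool_pos: [0.5064, 0.1414, 0.043]
ee_rot: [3.136, -0.001, 1.651]
wrist_force: [3.7, 0.3, 1.5]
width: 0.0003
```

Call:
carry_out:
  deltas: "-2 -6 0 0 0 0 1;-7 -17 0 0 0 0 1;-13 -24.5 0 0 0 0 1;-20.5 -31 0 0 0 0 1;-26 -35 0 0 0 0 1;-32 -38 0 0 0 0 1;-38.5 -40 0 0 0 0 1;-43 -41 0 0 0 0 1"

```text
time: 5.28
tool_pos: [0.4673, 0.0966, 0.0407]
ee_rot: [-3.141, -0.006, 1.65]
wrist_force: [2.7, 15.2, -1.6]
width: 0.0006
```

```bash
python3 - <<'E'
from h import *
s=snap('wrist','w3.png')
s2=snap('scene','s3.png')
for t in ['lever_hinge','lever_grip']:
    for q in (s,s2):
        r=robot.place_of(q,t)
        print(t,[(np.round(c2w(q,x['at']),4).tolist(),round(x['p'],2)) for x in r[:2]])
o=robot.get_obs();print({k:np.round(o[k],4).tolist() for k in ['time','tool_pos','ee_rot','wrist_force']})
a=cv2.imread('pics/s3.png')[170:320,240:440]; cv2.imwrite('pics/s3c.png',cv2.resize(a,None,fx=4,fy=4))
E
```

```text
lever_hinge [([0.5222, 0.0857, 0.044], 0.79)]
lever_hinge [([0.5203, 0.0844, 0.0472], 0.64)]
lever_grip []
lever_grip [([0.4701, 0.0837, 0.0439], 0.59)]
{'time': 5.5833, 'tool_pos': [0.4673, 0.0968, 0.0407], 'ee_rot': [-3.1406, -0.0049, 1.6506], 'wrist_force': [0.5151, 7.5548, 0.2892]}
```

View pics/w3.png

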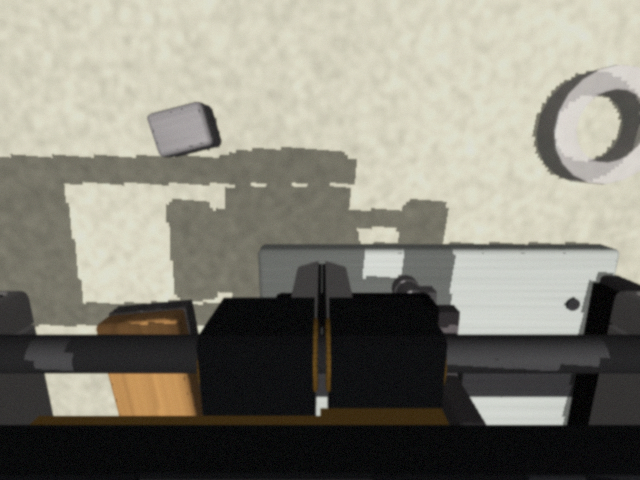

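View pics/s3c.png

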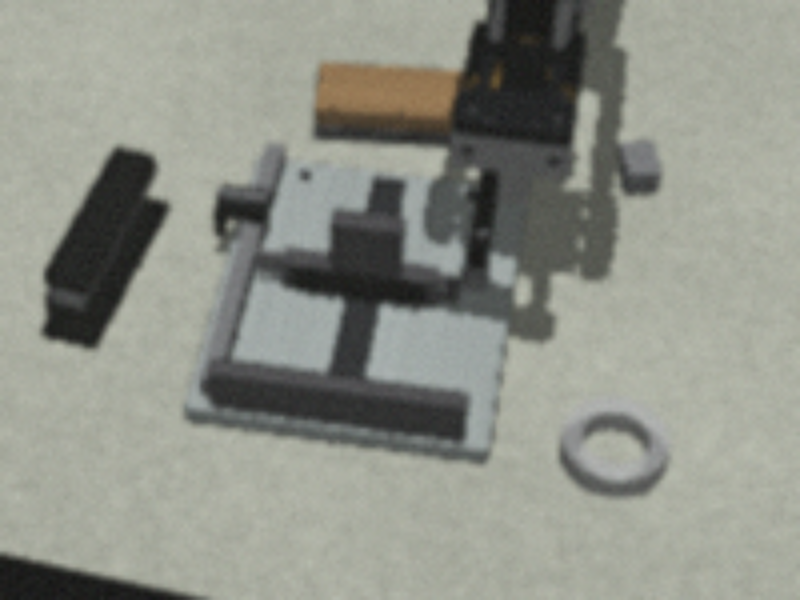

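Call:
carry_out:
  deltas: "-2 0 0 0 0 0 1;-4 0 0 0 0 0 1;-4 0 0 0 0 0 1;-4 0 0 0 0 0 1;-2 0 0 0 0 0 1;4 -1 0 0 0 0 1;16 -2 0 0 0 0 1;20 -2 -15 0 0 0 1"

```text
time: 6.25
tool_pos: [0.4602, 0.1142, 0.0523]
ee_rot: [-3.131, 0.001, 1.651]
wrist_force: [-0.6, 0.2, -0.5]
width: 0.0008
```

Call:
carry_out:
  deltas: "0 0 -41 0 0 0 1;0 0 -82 0 0 0 1;0 0 -120 0 0 0 0.5;-30 25 -145 0 0 0 0.5;-60 50 -145 0 0 0 0.5;-85 70 -145 0 0 0 0.5;-100 78 -145 0 0 0 0.5;-100 78 -145 0 0 0 0.5"

```text
time: 6.92
tool_pos: [0.5504, 0.0172, 0.1994]
ee_rot: [-3.138, 0.002, 1.646]
wrist_force: [-0.3, -0.3, -0.8]
width: 0.037
```

```bash
python3 - <<'E'
from h import *
s=snap('wrist','w4.png'); np.savez('w4.npz',**s)
for t in ['lever_hinge','lever_grip','jaw_tab','jaw_pointer','rider_mark']:
        r=robot.place_of(s,t)
        print(t,[(np.round(c2w(s,x['at']),4).tolist(),round(x['p'],2)) for x in r[:2]])
o=robot.get_obs();print({k:np.round(o[k],4).tolist() for k in ['time','tool_pos','ee_rot','wrist_force','width']})
E
```

```text
lever_hinge [([0.5196, 0.0821, 0.0435], 0.91)]
lever_grip [([0.4738, 0.0818, 0.0529], 0.77)]
jaw_tab [([0.5474, 0.0243, 0.0639], 0.64)]
jaw_pointer [([0.5502, -0.0436, 0.0427], 0.84)]
rider_mark [([0.511, -0.051, 0.0444], 0.62)]
{'time': 7.2167, 'tool_pos': [0.549, 0.0221, 0.2009], 'ee_rot': [-3.1409, -0.0001, 1.6521], 'wrist_force': [0.6115, -0.1322, -0.2672], 'width': 0.047}
```

View pics/w4.png

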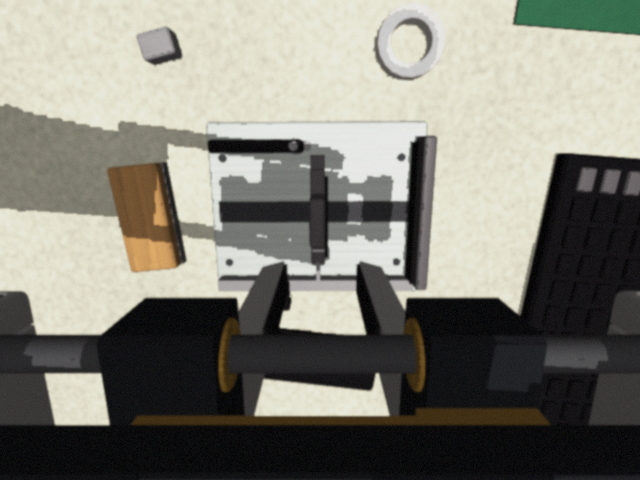

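Call:
carry_out:
  deltas: "0 -2 40 0 0 0 0.5;0 -2 80 0 0 0 0.5;0 -2 120 0 0 0 0.5;0 -2 145 0 0 0 0.5;0 -2 156 0 0 0 0.5;0 -2 156 0 0 0 0.5;0 -2 156 0 0 0 0.5;0 -2 156 0 0 0 0.7"

```text
time: 7.88
tool_pos: [0.5498, 0.0213, 0.0477]
ee_rot: [3.137, 0.001, 1.651]
wrist_force: [0.8, 0.4, -0.3]
width: 0.0431
```

Call:
carry_out:
  deltas: "0 0 0 0 0 0 1;0 0 0 0 0 0 1;0 0 0 0 0 0 1;0 0 0 0 0 0 1;0 0 0 0 0 0 1;0 0 0 0 0 0 1;0 0 0 0 0 0 1;0 0 0 0 0 0 1"

```text
time: 8.55
tool_pos: [0.5458, 0.0208, 0.0456]
ee_rot: [-3.137, 0.0, 1.651]
wrist_force: [-6.3, -1.0, 6.7]
width: 0.0136
```

```bash
python3 - <<'E'
from h import *
s=snap('wrist','w5.png'); np.savez('w5.npz',**s)
s2=snap('scene','s5.png');np.savez('s5.npz',**s2)
s3=snap('top','t5.png');np.savez('t5.npz',**s3)
for t in ['jaw_tab','jaw_pointer','rider_mark']:
    for q in (s,s2,s3):
        r=robot.place_of(q,t)
        print(t,[(np.round(c2w(q,x['at']),4).tolist(),round(x['p'],2)) for x in r[:2]])
o=robot.get_obs();print({k:np.round(o[k],4).tolist() for k in ['time','tool_pos','ee_rot','wrist_force','width']})
a=cv2.imread('pics/s5.png')[180:300,260:420]; cv2.imwrite('pics/s5c.png',cv2.resize(a,None,fx=5,fy=5,interpolation=cv2.INTER_CUBIC))
E
```

```text
jaw_tab [([0.5485, 0.0247, 0.0634], 0.63), ([0.5472, 0.025, -0.006], 0.28)]
jaw_tab [([0.547, 0.021, 0.061], 0.84)]
jaw_tab [([0.5574, -0.1458, -0.0025], 0.66), ([0.546, 0.0226, 0.0631], 0.49)]
jaw_pointer [([0.5504, -0.0476, 0.0439], 0.56)]
jaw_pointer [([0.5509, -0.0461, 0.0407], 0.75)]
jaw_pointer []
rider_mark []
rider_mark [([0.5071, -0.0534, 0.0482], 0.57)]
rider_mark [([0.5123, -0.0546, 0.0512], 0.6)]
{'time': 9.15, 'tool_pos': [0.5458, 0.0209, 0.0456], 'ee_rot': [-3.137, 0.0002, 1.6507], 'wrist_force': [-6.3466, -0.9503, 6.5356], 'width': 0.0137}
```

View pics/w5.png

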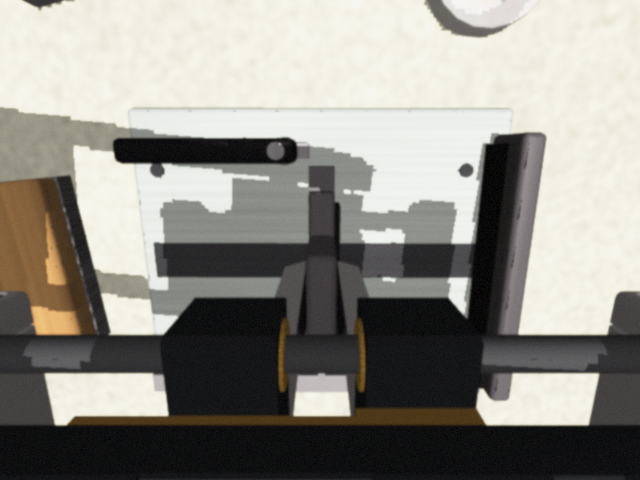

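View pics/s5c.png

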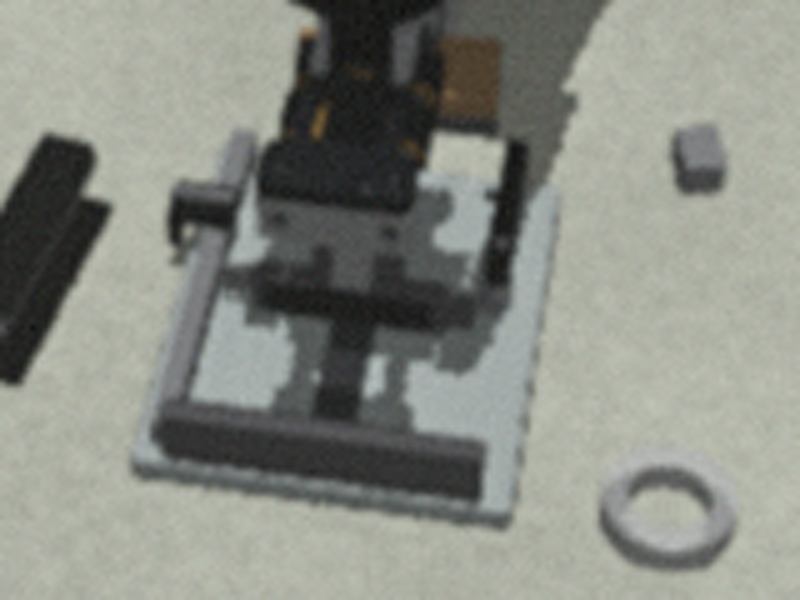

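```bash
python3 - <<'E'
from h import *
for n,(u0,v0,u1,v1) in {'w1':(285,255,350,315),'w4':(265,235,345,315)}.items():
    s=np.load(n+'.npz'); a=cv2.cvtColor(s['pixels'],cv2.COLOR_RGB2BGR)[v0:v1,u0:u1]
    a=cv2.resize(a,None,fx=6,fy=6,interpolation=cv2.INTER_NEAREST)
    cv2.imwrite(f'pics/{n}z.png',cv2.convertScaleAbs(a,alpha=1.0,beta=10))
s=np.load('w1.npz'); g=s['pixels'].astype(int).sum(2)//3
print('rider rows'); 
for v in range(276,308,2): print(v,g[v,290:316])
print('ptr')
for v in range(262,284): print(v,g[v,322:346])
E
```

```text
rider rows
276 [114 112 101  84  74  76  75  75  71  69  68  66  62  61  64  60  60  68
  70  80  89  88  77  70  64  69]
278 [64 61 56 48 50 47 50 44 49 45 41 48 44 44 40 44 43 42 45 56 61 76 74 74
 73 79]
280 [131 113  74  41  23  24  17  22  24  26  27  32  25  21  20  16  20  18
  35  69 115 144 151 150 151 152]
282 [158 136  82  40  21  21  22  36  63  93 104  98  80  46  24  24  24  27
  27  60 108 148 162 167 166 164]
284 [159 136  86  44  27  27  29  48  89 141 159 151 121  70  35  28  24  30
  32  57 102 147 164 162 165 167]
286 [160 137  88  45  28  28  32  50  94 145 162 160 128  77  39  29  29  24
  36  60 106 147 165 167 167 167]
288 [186 168 115  60  29  22  24  40  87 135 162 159 135  85  38  30  28  26
  30  54 108 162 191 196 196 198]
290 [210 190 132  65  27  29  31  42  78 127 154 160 138  85  39  28  26  25
  28  52 122 181 208 214 214 212]
292 [207 188 134  70  32  24  21  36  79 122 151 160 138  87  44  28  28  26
  29  47 103 170 201 209 211 210]
294 [215 194 150  79  36  21  24  28  68 113 152 159 140  92  45  25  23  28
  20  36  77 142 191 204 210 213]
296 [
[... 2230 characters left out ...]
  66  64  64  67  90 128 151 147 115  83  67  69  72  70
  67  72  70  69  69  72]
278 [ 84  83  89  87  94  98  98 102 113 137 154 150 129 107 108 112 110 113
 111 110 111 112 110 113]
279 [128 124 124 130 133 139 134 140 148 156 162 160 148 145 148 150 150 153
 149 151 147 149 152 153]
280 [154 156 157 155 161 158 158 161 161 166 166 166 163 164 166 164 164 167
 167 168 168 165 164 166]
281 [165 165 164 165 164 166 166 167 166 165 168 167 167 169 165 169 167 170
 168 169 168 168 169 166]
282 [166 164 166 166 164 167 167 169 167 167 167 167 166 169 168 167 171 168
 166 171 167 168 170 167]
283 [164 168 168 165 163 166 167 166 168 165 168 167 168 169 167 168 167 167
 170 166 169 169 170 167]
```

View pics/w1z.png

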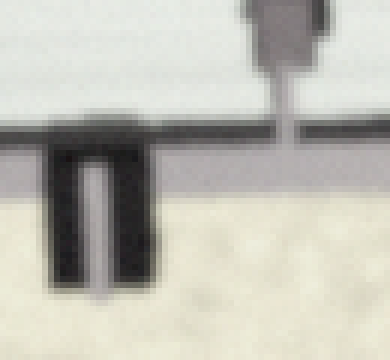

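View pics/w4z.png

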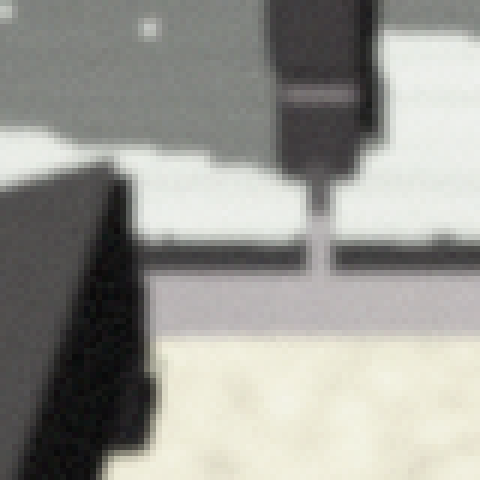

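```bash
python3 - <<'E'
from h import *
s=dict(np.load('w1.npz'))
a=p2w(s,332.4,278.3,.041);b=p2w(s,300.2,281.3,.046);print(a,b)
for th in (.075,.08,.085):
    x=np.array([np.cos(th),np.sin(th)]);y=np.array([-x[1],x[0]]);print(x@(b-a)[:2],y@(b-a)[:2])
# pointer pos predicted from shut: 
h=np.array([.5204,.0853]);x=np.array([np.cos(.08),np.sin(.08)]);y=np.array([-x[1],x[0]]);print(x@(a[:2]-h))
E
```

```text
[ 0.55102811 -0.04455336  0.041     ] [ 0.50927077 -0.04899075  0.046     ]
-0.04197244877532263 -0.0012960498568498858
-0.04197840434308921 -0.0010861722868087363
-0.04198331045293358 -0.0008762675625169878
0.020152962885028047
```

Call:
carry_out:
  deltas: "0 -3 0 0 0 0 1;0 -8 0 0 0 0 1;0 -14 0 0 0 0 1;0 -20 0 0 0 0 1;0 -26 0 0 0 0 1;0 -32 0 0 0 0 1;0 -37 0 0 0 0 1;0 -40 0 0 0 0 1"

```text
time: 9.82
tool_pos: [0.5103, 0.018, 0.0457]
ee_rot: [3.135, 0.0, 1.651]
wrist_force: [8.7, 1.5, -2.1]
width: 0.0138
```

Call:
carry_out:
  deltas: "0 0 0 0 0 0 1;0 0 0 0 0 0 1;0 0 0 0 0 0 1;0 0 0 0 0 0 1;0 0 0 0 0 0 1;0 0 0 0 0 0 1;0 0 0 0 0 0 1;0 0 0 0 0 0 1"

```text
time: 10.48
tool_pos: [0.5104, 0.0181, 0.0456]
ee_rot: [3.136, 0.0, 1.651]
wrist_force: [6.4, -0.0, -1.9]
width: 0.0137
```

```bash
python3 - <<'E'
from h import *
s=snap('wrist','w6.png'); np.savez('w6.npz',**s)
s2=snap('scene','s6.png');np.savez('s6.npz',**s2)
for t in ['jaw_tab','jaw_pointer','rider_mark','lever_grip']:
    for q in (s,s2):
        r=robot.place_of(q,t)
        print(t,[(np.round(c2w(q,x['at']),4).tolist(),round(x['p'],2)) for x in r[:2]])
o=robot.get_obs();print({k:np.round(o[k],4).tolist() for k in ['time','tool_pos','ee_rot','wrist_force','width']})
x=np.array([np.cos(.08),np.sin(.08)]);print(x@(o['tool_pos'][:2]-np.array([.5458,.0209])))
a=cv2.imread('pics/s6.png')[190:290,270:400]; cv2.imwrite('pics/s6c.png',cv2.resize(a,None,fx=6,fy=6,interpolation=cv2.INTER_CUBIC))
E
```

```text
jaw_tab [([0.5124, 0.0231, 0.064], 0.67)]
jaw_tab [([0.5124, 0.0176, 0.0629], 0.93), ([0.4101, 0.4313, -0.0029], 0.65)]
jaw_pointer [([0.5166, -0.0443, 0.0391], 0.6), ([0.5602, 0.0207, -0.0017], 0.17)]
jaw_pointer [([0.5174, -0.0502, 0.0395], 0.86)]
rider_mark [([0.5109, -0.05, 0.0482], 0.97)]
rider_mark [([0.5092, -0.0531, 0.0444], 0.48)]
lever_grip [([0.4722, 0.0826, 0.0504], 0.64)]
lever_grip [([0.4693, 0.08, 0.044], 0.58)]
{'time': 10.9833, 'tool_pos': [0.5105, 0.018, 0.0457], 'ee_rot': [3.1355, 0.0001, 1.6507], 'wrist_force': [5.9313, 1.1881, -2.2181], 'width': 0.014}
-0.03546441614451309
```

View pics/w6.png

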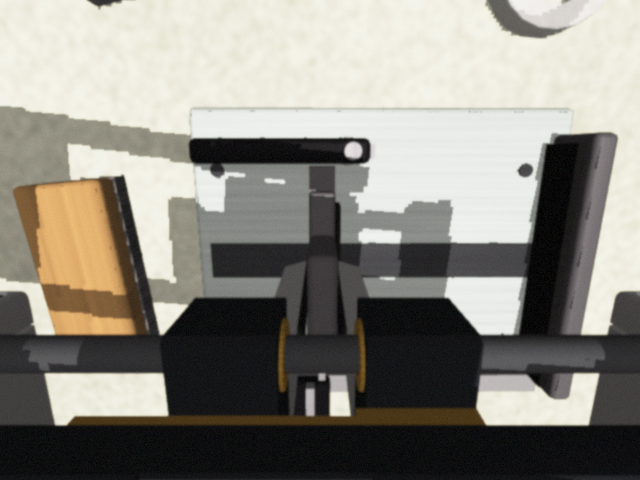

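View pics/s6c.png

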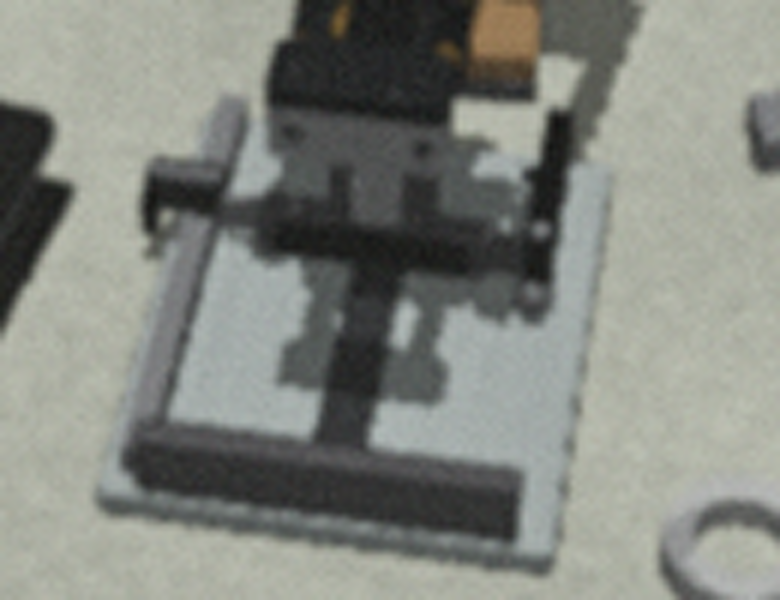

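```bash
python3 - <<'E'
from h import *
s=dict(np.load('w6.npz')); a=cv2.cvtColor(s['pixels'],cv2.COLOR_RGB2BGR)[345:425,275:375]
a=cv2.resize(a,None,fx=7,fy=7,interpolation=cv2.INTER_NEAREST)
cv2.imwrite('pics/w6z.png',cv2.convertScaleAbs(a,alpha=1.2,beta=20))
g=s['pixels'].astype(int).sum(2)//3
for v in range(370,417,2): print(v,g[v,296:342])
E
```

```text
370 [44 48 43 46 43 43 46 47 40 42 43 41 47 45 45 44 42 44 40 44 47 42 43 46
 41 42 42 46 45 44 40 44 42 43 44 43 42 42 45 40 43 43 42 44 47 46]
372 [44 46 44 41 43 42 45 47 39 43 45 42 43 40 43 42 46 46 41 42 42 46 57 69
 68 78 70 73 68 57 50 44 43 42 42 45 43 44 45 46 44 41 44 43 47 44]
374 [ 58  57  53  53  49  49  50  57  54  54  50  52  52  55  50  52  52  52
  54  53  55  72 109 144 160 163 159 156 145 106  75  58  63  79  87  85
  84  87  83  84  87  82  85  83  84  85]
376 [ 58  44  36  25  27  24  24  27  29  24  21  21  24  26  26  28  23  25
  25  26  30  58 106 159 175 178 178 175 155 109  59  45  79 122 155 165
 163 167 165 167 166 169 168 169 170 166]
378 [ 56  37  21   3  11   9  12  10  11   6   9  11   4  10  12   6   7  11
  11  15  18  46 100 155 174 175 174 171 152 104  48  18  44  98 151 177
 181 180 183 180 183 183 183 185 183 183]
380 [ 50  35  15   9  11   7  11  13   9   5   7  10   8  13   7   9  10   6
  12   5  12  34  66 104 117 120 118 113  99  62  27  14  31  81 136 171
 181 183 180 181 183 184 181 182 181 182]
382 [ 53  38  17  17  16   9  12  12  16  
[... 2713 characters left out ...]
6 180 161
 115  61  30  22  21  23  18  19  24  25  22  24  21  26  51 120 192 229
 234 235 231 230 228 226 225 223 222 224]
412 [ 25  26  23  28  25  29  24  24  40  85 141 176 183 184 184 183 179 164
 115  64  30  24  24  24  20  25  18  23  25  23  25  22  46 113 189 224
 234 235 235 232 232 230 227 226 227 224]
414 [ 28  34  28  28  27  29  28  26  42  83 131 166 176 176 176 175 174 155
 112  63  34  33  26  27  29  26  23  32  28  27  29  31  49 110 177 218
 225 227 227 227 226 224 225 225 225 223]
416 [ 47  47  47  45  45  45  46  48  48  58  78  93  96  94  97 100  98  88
  70  52  46  45  46  43  45  48  46  40  41  42  44  45  48  72  99 119
 123 126 125 126 128 127 125 125 126 129]
```

View pics/w6z.png

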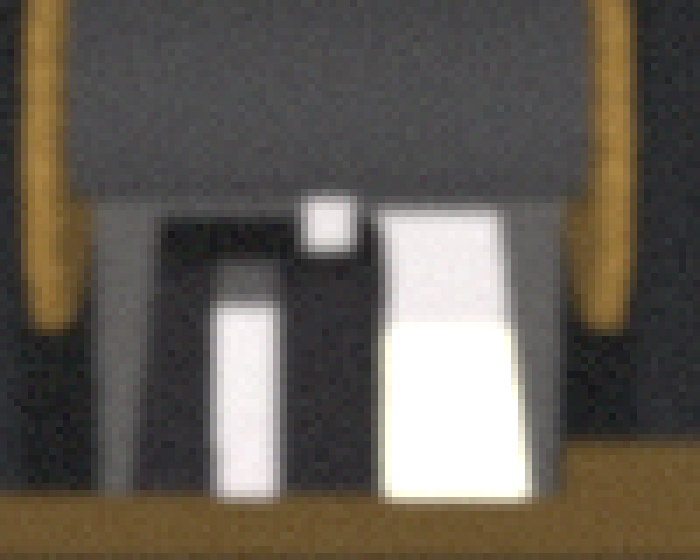

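```bash
python3 - <<'E'
from h import *
s=dict(np.load('w6.npz'))
a=p2w(s,321.55,380.5,.041);b=p2w(s,309.5,388.5,.046);print(a,b)
x=np.array([np.cos(.08),np.sin(.08)]);print(x@(b-a)[:2])
E
```

```text
[ 0.51615745 -0.04778579  0.041     ] [ 0.50929614 -0.04996964  0.046     ]
-0.007013883170680557
```

Call:
carry_out:
  deltas: "0 -2 0 0 0 0 1;0 -4 0 0 0 0 1;0 -5.5 0 0 0 0 1;0 -6.5 0 0 0 0 1;0 -6.5 0 0 0 0 1;0 -6.5 0 0 0 0 1;0 -6.5 0 0 0 0 1;0 -6.5 0 0 0 0 1"

```text
time: 11.65
tool_pos: [0.5042, 0.0175, 0.0457]
ee_rot: [3.135, 0.0, 1.651]
wrist_force: [7.3, 0.9, -2.6]
width: 0.0138
```

```bash
cat > chk.py <<'E'
from h import *
import sys
n=sys.argv[1]
s=snap('wrist',n+'.png')
o=robot.get_obs();print({k:np.round(o[k],4).tolist() for k in ['time','tool_pos','ee_rot','wrist_force','width']})
x=np.array([np.cos(.08),np.sin(.08)]);print(x@(o['tool_pos'][:2]-np.array([.5458,.0209])))
a=cv2.cvtColor(s['pixels'],cv2.COLOR_RGB2BGR)[345:425,275:375]
a=cv2.resize(a,None,fx=7,fy=7,interpolation=cv2.INTER_NEAREST)
cv2.imwrite(f'pics/{n}z.png',cv2.convertScaleAbs(a,alpha=1.2,beta=20))
g=s['pixels'].astype(int).sum(2)//3
for v in (374,376,378,380,382,384,390,394,400): print(v,g[v,300:345])
np.savez(n+'.npz',**s)
E
python3 chk.py w7
```

```text
{'time': 11.7, 'tool_pos': [0.5042, 0.0176, 0.0457], 'ee_rot': [3.1349, 0.0001, 1.6506], 'wrist_force': [7.5135, -0.454, -2.8249], 'width': 0.0136}
-0.04170529049360024
374 [ 74  74  61  54  52  50  52  52  49  52  52  51  54  50  52  50  56  69
 105 143 157 160 161 158 143 108  72  55  56  57  58  55  53  56  50  53
  57  59  72  79  84  84  82  87  84]
376 [155 133  82  48  28  25  23  22  22  27  21  25  24  25  26  23  34  54
 106 157 174 181 175 174 156 107  55  30  28  26  30  24  28  27  25  30
  31  45  80 123 154 164 165 165 165]
378 [161 117  63  23  16   6   8  11   5   6   5   2   5   9  12   5  12  42
  95 152 169 173 172 168 149 100  48  17   4  12   2  12  13  11  11   4
  15  17  41  97 147 172 180 182 176]
380 [150  94  35   7  10   8   9   9  10   3  12   3  10  12  10  10  16  28
  67 101 115 116 118 113  99  63  32  10  15  13  10   9  13  12   6   7
   4   8  20  63 121 165 181 179 177]
382 [148  91  34  15   6   9  10  10  11  15  11  11  10  14  15  17  24  29
  37  43  43  42  43  42  36  23  13  11  12  12  12  12  10  12  18  15
  14  16  24  58 118 162 179 181 182]
384 [151  90  34  19  19  21  18  12  22  18  23  18  22  18  19  22  29  47
  54  52  54  55  57  53  46  31  25  15  12  19  23  24  22  24  21  22
  14  20  20  54 106 160 179 179 178]
390 [152  88  38  23  22  24  20  25  26  28  20  22  25  21  25  54 110 157
 177 178 177 180 175 170 149  99  46  28  22  30  24  24  26  24  25  23
  26  19  25  53 110 161 183 186 186]
394 [205 128  50  24  23  25  25  26  24  19  27  23  20  25  30  50 112 160
 180 186 183 186 185 179 157 101  45  27  21  25  28  21  23  22  23  26
  23  22  38  90 165 220 232 235 235]
400 [207 136  52  24  25  22  24  23  26  23  22  23  22  23  29  58 110 159
 180 182 182 184 183 178 154 100  45  29  26  24  25  22  20  27  23  27
  25  27  36  89 165 222 232 235 236]
```

View pics/w7z.png

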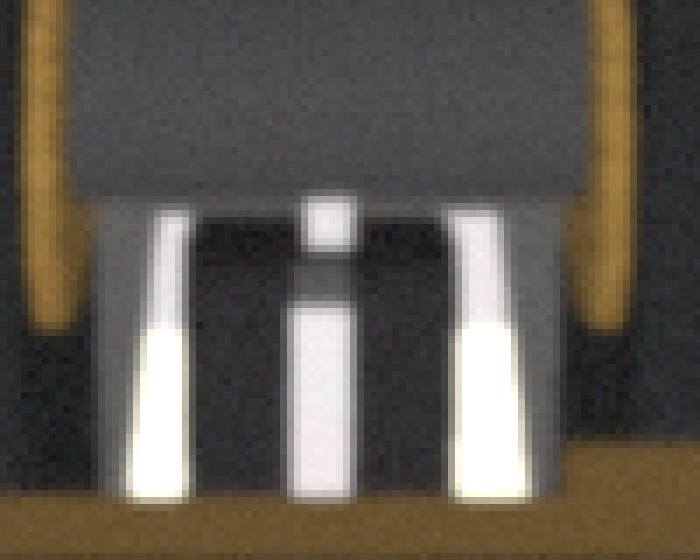

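Call:
carry_out:
  deltas: "0 -0.3 0 0 0 0 1;0 -0.6 0 0 0 0 1;0 -0.6 0 0 0 0 1;0 -0.6 0 0 0 0 1;0 -0.6 0 0 0 0 1;0 -0.6 0 0 0 0 1;0 -0.6 0 0 0 0 1;0 -0.6 0 0 0 0 1"

```text
time: 12.37
tool_pos: [0.5038, 0.0175, 0.0456]
ee_rot: [3.134, 0.0, 1.651]
wrist_force: [8.2, 0.9, -3.1]
width: 0.014
```

```bash
python3 chk.py w8; python3 - <<'E'
from h import *
s=snap('scene','s8.png')
for t in ['jaw_pointer','rider_mark','lever_hinge','lever_grip','eraser','stapler','sharpener','tape']:
    r=robot.place_of(s,t); print(t,[(np.round(c2w(s,x['at']),4).tolist(),round(x['p'],2)) for x in r[:2]])
E
```

```text
{'time': 12.4167, 'tool_pos': [0.5039, 0.0175, 0.0457], 'ee_rot': [3.1344, 0.0001, 1.6507], 'wrist_force': [8.1345, 0.2784, -3.4071], 'width': 0.0137}
-0.042081291162175266
374 [ 74  74  70  56  49  50  53  52  53  51  53  49  51  53  49  52  55  69
 106 144 161 158 162 157 142 110  76  56  55  56  54  55  51  52  52  54
  51  52  62  75  78  84  82  85  82]
376 [158 152 122  76  45  25  27  25  23  26  23  27  23  24  27  26  29  51
 106 157 175 176 175 171 155 107  55  30  27  26  22  26  26  26  25  23
  25  35  57  91 132 156 165 165 160]
378 [175 153  94  45  15   8   8   8   6   6   9   7   5   9  11  12  20  42
  99 154 172 175 171 167 150  98  47  14   7   9   2   7  11   1   6   6
   6   1  18  52 107 160 178 180 176]
380 [168 141  79  26   6   7   7  11   8   6   9  11   6   7  12   0  13  27
  67 100 114 115 116 114  97  65  26  13  11   6   4  13  10   6   8  16
   5   5  15  37  96 154 178 180 179]
382 [164 126  69  19   8  11  14  14  19  16  15  13   9   9  13  16  16  30
  34  38  43  42  44  42  37  27  18  13  13  13   8  11  15  14  10  11
  17  17  12  31  85 141 
[... 456 characters left out ...]
7  84 140
 171 182 184 185 185 181 170 131  73  30  23  24  23  25  27  23  26  25
  23  23  25  48 113 188 226 234 235]
400 [220 177 100  36  23  22  26  21  19  22  24  26  22  23  25  40  84 139
 169 182 181 183 183 181 166 128  73  35  25  23  23  24  26  24  27  26
  24  19  23  57 139 209 231 236 236]
jaw_pointer [([0.5113, -0.051, 0.0389], 0.8)]
rider_mark [([0.5086, -0.0541, 0.0495], 0.54)]
lever_hinge [([0.5191, 0.0842, 0.0478], 0.76)]
lever_grip [([0.4708, 0.0828, 0.0463], 0.48)]
eraser [([0.3683, 0.0001, -0.0041], 0.65)]
stapler [([0.5591, -0.1433, -0.0012], 0.87)]
sharpener [([0.383, 0.1688, -0.0023], 0.7), ([0.5102, -0.054, 0.0473], 0.54)]
tape [([0.6193, 0.192, -0.0004], 0.94)]
```

View pics/w8.png

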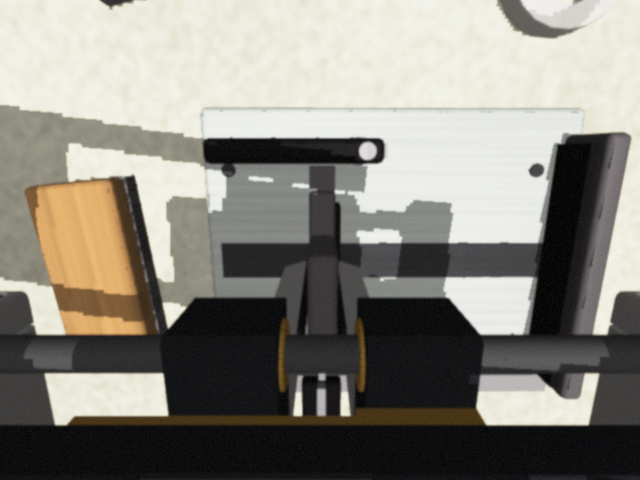

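```bash
python3 - <<'E'
from h import *
s=dict(np.load('w8.npz'));print(s['camera_matrix'][:,2], c2w(s,[0,0,1])-c2w(s,[0,0,0]), c2w(s,[1,0,0])-c2w(s,[0,0,0]))
x=np.array([np.cos(.08),np.sin(.08)])
a=p2w(s,321.5,380.5,.041);b=p2w(s,320.95,388.5,.046);print(a,b,x@(b-a)[:2]*1e3)
b2=p2w(s,320.95,414,.046);print(b2,np.arctan2(-(b-b2)[0],(b-b2)[1]))
E
```

```text
[321.39651638 234.25024624   1.        ] [ 0.02498509 -0.23075399 -0.97269129] [0.99682572 0.07932482 0.00678659]
[ 0.50952972 -0.04831463  0.041     ] [ 0.50930858 -0.04999866  0.046     ] -0.35500644366983913
[ 0.51067575 -0.06724308  0.046     ] 0.07911608810845927
```

Residual is about 0.35 mm further out; one small trim.

Call:
carry_out:
  deltas: "0 -0.2 0 0 0 0 1;0 -0.4 0 0 0 0 1;0 -0.4 0 0 0 0 1;0 -0.4 0 0 0 0 1;0 -0.4 0 0 0 0 1;0 -0.4 0 0 0 0 1;0 -0.4 0 0 0 0 1;0 -0.4 0 0 0 0 1"

```text
time: 13.53
tool_pos: [0.5035, 0.0175, 0.0456]
ee_rot: [3.134, 0.0, 1.651]
wrist_force: [8.0, 1.0, -3.2]
width: 0.0135
```

Call:
carry_out:
  deltas: "0 0 0 0 0 0 1;0 0 0 0 0 0 1;0 0 0 0 0 0 1;0 0 0 0 0 0 1;0 0 0 0 0 0 1;0 0 0 0 0 0 1;0 0 0 0 0 0 1;0 0 0 0 0 0 1"

```text
time: 14.2
tool_pos: [0.5035, 0.0175, 0.0457]
ee_rot: [3.134, 0.0, 1.651]
wrist_force: [7.6, 0.3, -3.2]
width: 0.0138
```

```bash
python3 chk.py w9
```

```text
{'time': 14.25, 'tool_pos': [0.5035, 0.0175, 0.0457], 'ee_rot': [3.1344, 0.0001, 1.6506], 'wrist_force': [8.2948, 1.515, -2.6716], 'width': 0.0141}
-0.04246801766211812
374 [ 76  77  72  68  59  53  50  52  51  50  52  52  51  52  51  55  58  70
 107 143 158 159 162 158 142 111  72  61  54  52  56  52  55  55  52  47
  49  53  58  65  80  83  82  84  82]
376 [161 161 145 111  66  31  30  21  26  23  23  24  24  26  25  26  31  52
 110 154 172 174 177 174 151 108  59  31  30  29  32  28  28  27  24  16
  19  24  46  78 124 155 164 165 160]
378 [178 167 141  83  32  12   4   0   9   5  11   9   8   8  10   7  15  46
 100 149 170 172 173 169 152 100  46  17   4   7   9   5   4  13  12   7
   6   9  14  37  90 145 171 179 180]
380 [174 156 109  50  19  10  11   7   8   7  10   7  13   8  14  12  12  34
  65 100 114 118 117 112  97  63  26  15  10   9  12  12  13  11  11   6
   3   6   7  18  56 116 160 180 176]
382 [177 152  95  38  15  17  15  11  15  14  13  16  13  11  18  19  16  21
  32  42  42  43  41  40  43  34  24  17  12  12  11  17  12   7   9  20
  13  19   9  19  47 102 158 177 179]
384 [176 149  92  38  21  16  25  21  18  18  21  20  20  18  23  16  24  35
  48  55  54  58  55  56  55  47  30  22  21  20  17  23  19  24  23  17
  18  20  18  18  43 103 157 178 180]
390 [178 150  94  38  23  20  26  21  22  24  23  24  25  26  24  24  43  99
 153 175 177 174 177 176 172 155 112  58  31  21  26  22  27  27  23  28
  22  24  22  27  49 107 161 184 184]
394 [232 205 130  58  23  18  26  19  19  19  19  25  22  22  26  20  48 105
 158 180 187 186 182 183 180 159 118  58  29  24  22  22  27  27  25  26
  23  23  25  30  74 151 215 232 236]
400 [230 211 150  68  32  26  26  21  21  25  23  23  17  22  24  29  47 104
 161 179 183 181 181 184 175 161 113  57  32  26  27  21  20  25  25  26
  23  24  24  32  69 151 218 234 235]
```

View pics/w9z.png

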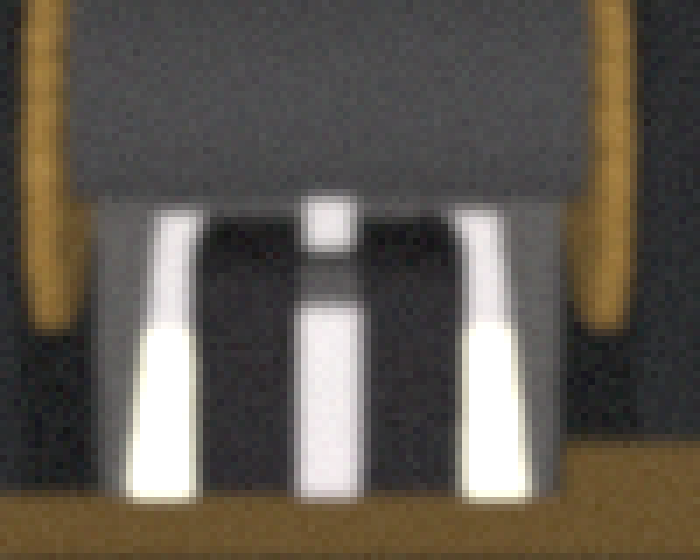

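```bash
python3 -c "
from bench import robot
print(robot.close_job())"
```

```text
the job is handed in; nothing more can be done
None
```

The lock lever is at its open stop, and the gripper is holding the jaw with its pointer lined up on the rider's ridge. The job was handed in at 14.3 s of the 45 s allowed.

- **Lever:** I pushed it round with the shut fingers until the reaction force showed it was against the stop. Later pictures show it parallel to the slide, pointing towards the pull-out end, and it stayed there after I let go of it.
- **Jaw:** I gripped the tab and pulled it out about 42.5 mm, with two small corrections from the wrist camera.
- **Line-up:** In the last wrist picture the pointer is centred at column 321.5 and the ridge at about 321.6, less than 0.1 mm apart. The jaw was steady under about 8 N of spring load.
- **Rider:** It did not move. The ridge measured x = 0.5093 m before and after the pull.
- **Other things on the desk:** I re-measured the eraser, stapler, sharpener and tape just before the last trim, and they agreed with the start within measuring error. I did not re-measure the mug, tablet or glue stick, but nothing came near them.
- **Disagreements:** My first estimate of the travel was 42.0 mm, about 0.5 mm less than the distance actually pulled. The trained networks' points were up to about 3 mm off in x. I trusted the close-up wrist picture over both.

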